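# Click the photometer's cell changer onto the middle cell and shut the lid

## Robot

A 6-joint arm with a two-finger parallel gripper is mounted at the origin on a cart in front of the work surface, level with it; the furniture and walls round the work are solid. World frame = base frame: x ahead of the robot, y to its left, z up, the work surface at z = 0. Lengths are in m, angles in rad, forces in N, time in s.
With the tool pointing down it reaches from about 0.225 to 0.875 m from the base axis. Payload 3.4 kg.
Tool frame: the origin (TCP) lies between the finger pads; the fingertips stand 14 mm ahead of it and the grasp point (between the pads) lies 5 mm behind it; z points along the fingers, y is the direction in which the jaws open and shut (so a half turn about z gives the same grasp; the last joint's range is limited). The gripper opens to 85 mm and grips with 20 to 120 N. Pads are 22 mm wide; open, the fingers measure 114 mm over their backs; the gripper's body (76 mm by 85 mm) begins 54 mm behind the grasp point. The pads swing forward as they close: fully open they stand 13 mm farther back than shut.
Start: joints at [-1.222, 0.276, 1.505, -0, 1.361, -0.121], TCP at [0.26, -0.513, 0.245] pointing down, gripper open.
Joint ranges: [-2.89, 2.89], [-0.75, 2.08], [0.22, 2.7], [-1.18, 4.32], [0.11, 2.71], [-2.7, 2.7]. Speed limits (rad/s): [2.57, 2.57, 3.14, 3.14, 3.14, 3.14].

## Interface

Orientations are given as a unit quaternion [w, x, y, z].
In Python, from rig import manip, get_image, job gives the robot as it stands. The module is installed in compiled form; this text tells all that it offers.
- The arm moves only by the tool step_arm, never from a script. Its argument "moves" is one flat list of numbers, 5 for each row, row after row: the shift along the tool's x, y, z as a fraction of full scale, then the turn about the tool's z as a fraction of full scale, then the gripper's target within -1 to 1 (shut at 1, half-way at 0, fully open at -1). In form: [dx, dy, dz, twist, hand, dx, dy, dz, twist, hand, ...]. A call has 1 to 5 rows; each row is the pose to reach, as a shift and turn from the pose commanded when the call began, along the tool's axes at that moment, turning the shorter way round; what a row does not reach only later rows make up. Full scale, the value 1, is 500 mm for a shift and pi rad for a turn. A row lasts 1/10 s, in which the tool goes at most 50 mm and 8.59 degrees, less where a joint would pass 70% of its speed; a pose out of reach is approached as far as the arm can. A call with a number of a shift or a turn outside -1 to 1 is refused whole. A call with a gripper value outside its range is refused whole. The fingers move at their own pace and stop on an object; "force" is the grip in N (left out, the last holds). Time passes only in rows, so rows that repeat a pose let the fingers close. It gives the time, the measured TCP pose, the force and the opening at its end, in the units of the state.
- manip.get_state(): the state, without advancing time (a new reading comes with each control period).
- get_image(name): name is "side" or "top" or "wrist"; returns a dict with "frame" (400x640x3 uint8, blue, green, red), "fx", "fy", "cx", "cy" (pixels), "rvec" (rotation vector, rad) and "tvec" (3), from world to camera coordinates, as OpenCV has them; the wrist camera has in their place "T_tool_cam" (4x4, takes a point from camera to tool coordinates, whose origin is the TCP and whose axes are the flange's). Camera axes: x right, y down, z forward; pixel columns grow to the right and rows downward; lengths in m; the calibration is good to about 2 mm. A picture is of the moment at which its call begins: read the wrist's pose just before it. There is no depth.
- job.sign_off(): hands the job in, once; it reports no verdict.
The state is a dict: "clock": time; "qpos": joint angles; "qd": joint speeds; "effort": joint torques, N m; "position": TCP position; "ee_rot": TCP orientation; "contact_force": force on the tool from outside, world axes, zero at the start; "moment": the same for the moment, N m; "width": finger opening in m.
Only numpy, scipy, OpenCV 4.12 (cv2) and the standard library are available. Lean on these libraries where they do the work, as an engineer would, in place of code of your own. Each camera call takes 0.05 s, during which the arm holds its last target. There are 200 camera calls.

## Task

Get the photometer ready to read its middle cell: pull the push-pull rod under the console out until the cell changer clicks into its middle position, feeling for the click and leaving the rod seated in it, and shut the lid of the sample compartment fully. Leave the other things on the worktop where they are.

Things in the scene. Friction and masses are not known exactly. Their poses are not given: they have to be found in the camera images.
- photometer: White bench photometer, 255 mm deep, 240 wide, 165 high, fixed. Origin on the worktop under the middle of its open sample compartment (x -58 to 58 mm); x points front to rear, z up. Front plate recessed at x = -75 mm; sloping console (keypad, dark display) overhangs it to x = -125 mm, rising to 165 mm high at x = -70 mm. Rear case x 58 to 130 mm, 165 mm high.
- console_edge (a point): Middle of the lower front edge of the overhanging console, 116 mm above the worktop at photometer x = -125 mm, y = 0. The edge is 12 mm thick. The knob sticks out 28 mm and more in front of it, 51 mm lower (to the knob's axis), so a hand straight above the knob meets the console; lean it away, towards photometer -x.
- knob (a point): Middle of the black barrel knob on the front end of the cell changer's push-pull rod (10 mm steel rod out of the recessed front plate). Knob 41 mm long along photometer x, 25 mm across, 23 mm at its waist; axis 65 mm above the worktop; front face 20 mm towards photometer -x from this point. Rod fully in: this point is at photometer x = -133 mm.
- changer_rod (a joint): How far the push-pull rod is pulled out (m), along photometer -x: 0 fully in, 0.048 fully out, a hard stop at each end; 0 to 0.005 at the start. Slides with about 1 N friction. The carriage of three glass cells in the compartment is clamped on the rod in a different place each time, so the middle click comes somewhere between 0.011 and 0.037: it must be felt for.
- click_plunger (a joint): Spring plunger of the click, hidden in the case: 0 m seated in its V notch (changer in middle position), about 0.0015 riding beside it. The only click. Within 2.5 mm of the notch's centre the rod is drawn in with about 4 to 11 N; pulling it on out of the notch, either way, takes about 8 to 12 N; let go within 1.5 mm of the centre, the rod seats itself.
- lid (a joint): Angle of the compartment's lid (rad): 0 shut, 1.40 to 1.62 at the start (standing open), at most 1.75. White plate 130 mm long, 228 wide, 13 thick, 0.3 kg; its outer face is 13.5 mm above the hinge axis when shut (180 mm above the worktop). Friction hinge: stays where it is left above about 1 rad, sinks shut slowly below that.
- lid_edge (a point): Middle of the lid's free edge, a grip lip 74 mm wide and 7 mm thick; 134.5 mm from the hinge, in mid thickness of the lid (the lid's outer face is 7 mm above it when shut).
- lid_hinge (a point): Middle of the lid's hinge axis, which runs along the photometer's y, at photometer x = 64 mm, 166.5 mm above the worktop.
- reagent_0: Bystander: amber reagent bottle with a black cap, 60 mm across, 92 mm high; origin under its middle.
- reagent_3: Bystander: cream reagent bottle with a blue cap, 52 mm across, 86 mm high; origin under its middle.
- dish_0: Bystander: small round culture dish, 58 mm across, 14 mm high; origin under its middle.
- filter_box: Bystander: flat blue and white box, 118 x 118 x 34 mm; origin under its middle.
- marker_black: Bystander: marker pen with a black cap, 128 mm long; origin under its middle.

How it is judged:
At the end, for the whole second after the job is handed in: The click plunger is seated in the notch (within 0.7 mm of its seat), so the changer stands in its middle position; the lid is shut to within 0.03 rad and at rest (value of joint click_plunger below 0.0007 m and value of joint lid below 0.03 rad and velocity of joint lid above -0.05 rad/s); the robot touches nothing.
It fails at once if a bystander is moved by more than 30 mm (distance of any of reagent_0, reagent_3, dish_0, filter_box, marker_black from where it was at the start of the episode above 0.03 m).
It also fails if it takes over 67 s, if anything falls off the work surface, if the arm or the gripper's body presses on something with over 40 N, if the wrist force passes 120 N, or if a joint passes its speed limit or range.

## Working session

There is one attempt and no reset: what is moved stays moved. The work goes in short steps, Python scripts to look and compute and a tool call to move; the robot and the scene stay as the last step left them, time stands still between calls to the robot, and variables do not carry over. Pictures are saved under pics/ and viewed, about 8 in all and at most 12, crops included, and the job is handed in when it is done.

Besides the shell and the picture viewer there is one more tool, called as name(argument=value, ...), one argument or row to a line, values as JSON. step_arm: Moves the arm, as the interface text tells. Its arguments: {"type":"object","properties":{"moves":{"type":"array","items":{"type":"number","minimum":-1,"maximum":1}},"force":{"type":"number"}},"required":["moves"]}

```bash
mkdir -p pics
cat > h.py <<'E'
import numpy as np,cv2
from rig import manip,get_image,job
from scipy.spatial.transform import Rotation as R
def snap(n,f):
    d=get_image(n);cv2.imwrite('pics/'+f,d['frame']);return d
def P(d):
    K=np.array([[d['fx'],0,d['cx']],[0,d['fy'],d['cy']],[0,0,1]]);M=cv2.Rodrigues(np.array(d['rvec'],float))[0]
    return K,M,np.array(d['tvec'],float).reshape(3)
E
python3 - <<'E'
from h import *
import pickle
a=snap('side','s0.png');b=snap('top','t0.png')
pickle.dump((a,b),open('cal.pkl','wb'))
for d in(a,b):
    K,M,t=P(d);print(K[0,0],K[0,2],K[1,2],-M.T@t,M[2])
print(manip.get_state())
E
```

```text
383.9275130334549 315.5546378883362 203.77582017923712 [-0.41452423  0.17660499  0.66423014] [ 0.86642126 -0.15041832 -0.47611819]
393.4280709231408 315.5729878984895 197.4719747287753 [0.44306725 0.00955437 1.37797842] [ 0.08534556 -0.01896355 -0.99617093]
{'clock': 0.1, 'qpos': array([-1.22199198e+00,  2.76543726e-01,  1.50600007e+00,  8.11537506e-06,
        1.36071044e+00, -1.20982660e-01]), 'qd': array([ 0.00170535, -0.00013184, -0.00409987,  0.00176111, -0.00088667,
       -0.00192799]), 'effort': array([ 2.14069813e-03, -4.17699552e+01, -2.46404618e+01, -1.11680350e-05,
        5.88937139e-03,  2.14755642e-05]), 'position': array([ 0.26015338, -0.51228147,  0.24452194]), 'ee_rot': array([-8.25857056e-04,  9.72538995e-01,  2.32738508e-01, -9.04894391e-05]), 'contact_force': array([-0.05045713,  0.84779093, -0.67449711]), 'moment': array([0.02303491, 0.05350196, 0.00933508]), 'width': 0.08563176559347968}
```

View pics/s0.png

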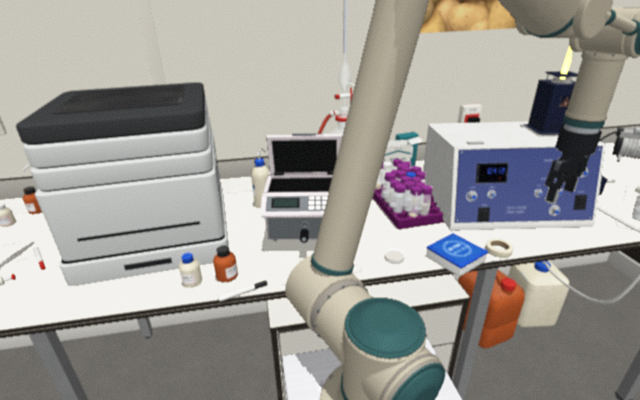

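View pics/t0.png

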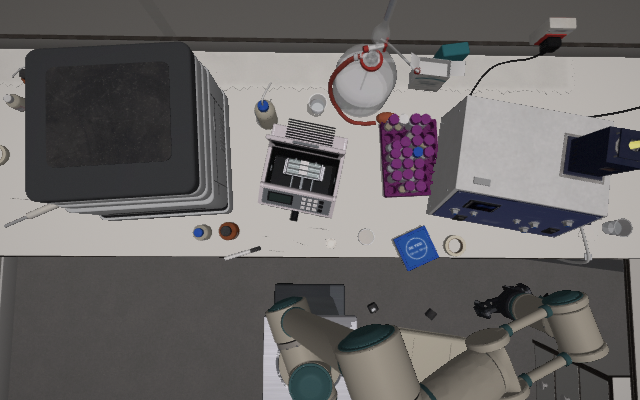

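The side view shows the photometer at about (302,205) with its knob at (304,236) and the lid standing open. In the top view it sits at about (305,180) with the knob at (294,215). I'll enlarge both.

Run:
```python
from h import *
a=cv2.imread('pics/s0.png')[125:265,235:375];b=cv2.imread('pics/t0.png')[110:230,240:360]
f=lambda i:cv2.resize(i,None,fx=400/i.shape[0],fy=400/i.shape[0],interpolation=2)
o=np.hstack([f(a),f(b)]);print(o.shape);cv2.imwrite('pics/c0.png',o)
```

```text
(400, 800, 3)
```

View pics/c0.png

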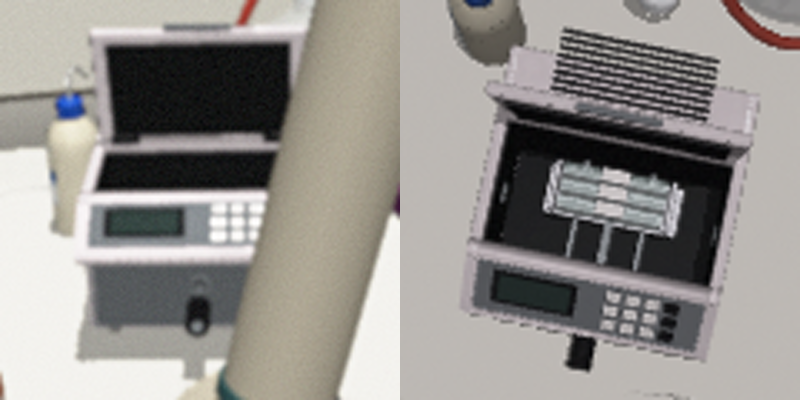

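The crop shows the knob face at side (304,239.8) and top (293.4,220.4). The console's left lower corner is at side (262.3,216.7) and top (258.9,203.6), its right corner at top (331.5,218). The lid lip is at side (304,134.5) and top (306,144.5). I'll triangulate these.

Run:
```python
from h import *
import pickle
a,b=pickle.load(open('cal.pkl','rb'))
def ray(d,p):
    K,M,t=P(d);v=M.T@np.linalg.inv(K)@[p[0],p[1],1];return -M.T@t,v/np.linalg.norm(v)
def tri(p,q):
    A=0;B=0;rs=[ray(a,p),ray(b,q)]
    for o,v in rs:
        m=np.eye(3)-np.outer(v,v);A=A+m;B=B+m@o
    x=np.linalg.solve(A,B);return x.round(4),[np.linalg.norm(np.cross(x-o,v)).round(4) for o,v in rs]
def atz(d,p,z):
    o,v=ray(d,p);return (o+v*(z-o[2])/v[2]).round(4)
print('knob',tri((303.95,239.8),(293.4,220.4)),'cornL',tri((262.3,216.7),(258.9,203.6)),'lip',tri((304,134.5),(306,144.5)))
L=atz(b,(258.9,203.6),.122);Rr=atz(b,(331.5,218),.122);kf=atz(b,(293.4,220.4),.07)
print(L,Rr,np.linalg.norm(L-Rr),kf)
y=(L-Rr);y/=np.linalg.norm(y);yaw=np.arctan2(-y[0],y[1]);x=np.array([np.cos(yaw),np.sin(yaw),0])
e=(L+Rr)/2;o=e+.125*x;o[2]=0
print('yaw',yaw,'edge',e,'origin',o,'knobface photometer x,y',(kf-o)@x,(kf-o)@y)
for n,p in dict(kc=[-.153,0,.065],edge=[-.125,0,.116],hinge=[.064,0,.1665],rear=[.13,0,.165]).items():
    w=o+p[0]*x+np.array([0,0,p[2]]);out=[w.round(3)]
    for d in(a,b):
        K,M,t=P(d);u=K@(M@w+t);out.append((u[:2]/u[2]).round(1))
    print(n,out)
```

```text
knob (array([0.4784, 0.0576, 0.0628]), [np.float64(0.0005), np.float64(0.0005)]) cornL (array([0.5297, 0.1658, 0.1224]), [np.float64(0.0006), np.float64(0.0006)]) lip (array([0.683 , 0.0163, 0.3004]), [np.float64(0.0001), np.float64(0.0001)])
[0.5298 0.1664 0.122 ] [ 0.4852 -0.0656  0.122 ] 0.2362480899393686 [0.4783 0.0578 0.07  ]
yaw -0.18992433907787576 edge [0.5075 0.0504 0.122 ] origin [0.63025232 0.02680193 0.        ] knobface photometer x,y -0.1550719468327694 0.0017544268828009156
kc [array([0.48 , 0.056, 0.065]), array([304.3, 238.8]), array([294.1, 219.9])]
edge [array([0.508, 0.05 , 0.116]), array([304., 218.]), array([295.3, 210.9])]
hinge [array([0.693, 0.015, 0.166]), array([305.4, 174.1]), array([306.8, 150.7])]
rear [array([0.758, 0.002, 0.165]), array([306. , 166.4]), array([310.9, 130.5])]
```

```bash
cat >> h.py <<'E'
YAW=-.19;X=np.array([np.cos(YAW),np.sin(YAW),0]);Y=np.array([-np.sin(YAW),np.cos(YAW),0]);O=np.array([.6303,.0268,0])
def w(x,y,z): return O+x*X+y*Y+np.array([0,0,z])
def st():
    s=manip.get_state();q=s['ee_rot'];r=R.from_quat([q[1],q[2],q[3],q[0]]);d=s['position']-O;f=s['contact_force']
    print('t',round(s['clock'],2),'phot xyz',(d@X).round(4),(d@Y).round(4),d[2].round(4),'F phot',(f@X).round(2),(f@Y).round(2),f[2].round(2),'w',round(s['width'],4),'q',s['qpos'].round(2));return s,r
def plan(pt,yaw=YAW):
    s,r=st();m=r.as_matrix();tx=m[:,0];cur=np.arctan2(tx[1],tx[0]);d=-(yaw-cur);d=(d+np.pi)%(2*np.pi)-np.pi
    print('shift/0.5',(m.T@(pt-s['position'])/.5).round(4),'twist',round(d/np.pi,4))
E
python3 - <<'E'
from h import *
d=get_image('wrist');print(np.array(d['T_tool_cam']).round(3))
plan(w(-.19,0,.2));plan(w(-.19,0,.2),YAW+np.pi)
E
```

```text
[[-0.    -0.949 -0.315  0.082]
 [ 1.    -0.    -0.     0.   ]
 [ 0.    -0.315  0.949 -0.129]
 [ 0.     0.     0.     1.   ]]
t 0.15 phot xyz -0.2616 -0.5993 0.2446 F phot 0.6 0.03 -0.01 w 0.0855 q [-1.22  0.28  1.51  0.    1.36 -0.12]
shift/0.5 [ 0.848  -0.8591  0.0906] twist 0.21
t 0.15 phot xyz -0.2616 -0.5993 0.2446 F phot 0.6 0.03 -0.01 w 0.0855 q [-1.22  0.28  1.51  0.    1.36 -0.12]
shift/0.5 [ 0.848  -0.8591  0.0906] twist -0.79
```

step_arm(
  moves=[0.848,-0.859,0.09,0.21,-1,0.848,-0.859,0.09,0.21,-1,0.848,-0.859,0.09,0.21,-1,0.848,-0.859,0.09,0.21,-1,0.848,-0.859,0.09,0.21,-1],
)

```text
clock: 0.65
position: [0.3353, -0.2774, 0.2267]
ee_rot: [0.0, 0.995, -0.097, 0.0]
contact_force: [2.1, 0.6, 0.2]
width: 0.0852
```

```bash
python3 -c "
from h import *
plan(w(-.19,0,.2))"
```

```text
t 0.65 phot xyz -0.2323 -0.3544 0.2267 F phot 1.91 1.0 0.22 w 0.0852 q [-0.85  0.08  1.81  0.    1.26  0.91]
shift/0.5 [ 0.0809 -0.7093  0.0535] twist -0.0016
```

step_arm(
  moves=[0.08,-0.7,0.053,0,-0.3,0.08,-0.7,0.053,0,-0.3,0.08,-0.7,0.053,0,-0.3,0.08,-0.7,0.053,0,-0.3,0.08,-0.7,0.053,0,-0.3],
  force=25,
)

```text
clock: 1.15
position: [0.4098, -0.0392, 0.2082]
ee_rot: [0.0, 0.995, -0.095, 0.0]
contact_force: [0.9, -1.1, -0.4]
width: 0.0555
```

```bash
python3 -c "
from h import *
plan(w(-.19,0,.2))"
```

```text
t 1.15 phot xyz -0.2041 -0.1065 0.2082 F phot 1.06 -0.9 -0.43 w 0.0555 q [-0.26  0.05  1.88 -0.    1.2   1.5 ]
shift/0.5 [ 0.0281 -0.2129  0.0164] twist -0.0001
```

step_arm(
  moves=[0.028,-0.213,0.016,0,-0.3,0.028,-0.213,0.016,0,-0.3,0.028,-0.213,0.016,0,-0.3,0.028,-0.213,0.016,0,-0.3],
)

```text
clock: 1.55
position: [0.4434, 0.062, 0.1998]
ee_rot: [0.0, 0.996, -0.093, -0.001]
contact_force: [0.8, -0.2, 0.2]
width: 0.0553
```

```bash
python3 -c "
from h import *
import pickle
s,r=st();d=snap('wrist','w1.png');pickle.dump((s,d),open('w1.pkl','wb'));print(d['fx'],d['cx'],d['cy'])"
```

```text
t 1.55 phot xyz -0.1902 -0.0007 0.1998 F phot 0.82 -0.02 0.21 w 0.0553 q [-0.02  0.12  1.83 -0.    1.19  1.74]
298.6893129342525 319.63865642734567 198.9824985716769
```

View pics/w1.png

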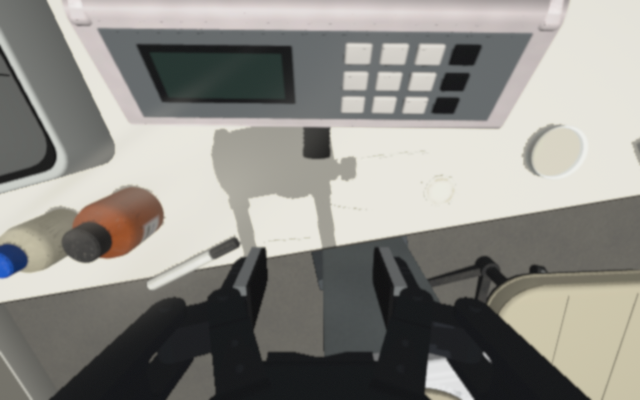

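The wrist view shows the knob front end at (317,158), the console edge running from (142,124) to (500,128), and the dish at (558,152).

```bash
python3 -c "
from h import *
import pickle
s,d=pickle.load(open('w1.pkl','rb'));T=np.array(d['T_tool_cam']);q=s['ee_rot'];r=R.from_quat([q[1],q[2],q[3],q[0]]).as_matrix()
def atz(u,v,z):
    c=T@[(u-d['cx'])/d['fx'],(v-d['cy'])/d['fy'],1,0];dr=r@c[:3];o=s['position']+r@T[:3,3];p=o+dr*(z-o[2])/dr[2];e=p-O;return np.round([e@X,e@Y,z],4)
print(atz(317,158,.068),atz(317,158,.072));l,m=atz(142,124,.116),atz(500,128,.116);print(l,m,(l-m)[0]/(l-m)[1])
plan(w(-.166,0.001,.13))
"
```

```text
[-0.1568  0.0019  0.068 ] [-0.156   0.0019  0.072 ]
[-0.1246  0.1225  0.116 ] [-0.1264 -0.1255  0.116 ] 0.0072580645161290725
t 1.6 phot xyz -0.1902 -0.0021 0.2 F phot -0.24 0.14 0.61 w 0.055 q [-0.02  0.12  1.83 -0.    1.19  1.74]
shift/0.5 [ 0.0485 -0.0063  0.1399] twist 0.0006
```

step_arm(
  moves=[0.034,-0.007,0.12,0,-0.3,0.034,-0.007,0.2,0,-0.3,0.034,-0.007,0.256,0,-0.3,0.034,-0.007,0.256,0,-0.3],
)

```text
clock: 2.0
position: [0.457, 0.059, 0.0689]
ee_rot: [0.001, 0.995, -0.096, -0.005]
contact_force: [-1.2, -1.4, -0.0]
width: 0.0554
```

```bash
python3 -c "
from h import *
st()"
```

```text
t 2.0 phot xyz -0.1762 -0.0011 0.0689 F phot -0.9 -1.64 -0.01 w 0.0554 q [-0.02  0.29  1.99 -0.    0.87  1.74]
```

step_arm(
  moves=[0.008,0,0,0,-0.3,0.012,0,0,0,-0.3,0.016,0,0,0,-0.3],
)

```text
clock: 2.3
position: [0.4707, 0.0589, 0.0743]
ee_rot: [-0.0, 0.995, -0.095, 0.002]
contact_force: [-0.3, -0.5, 0.6]
width: 0.0557
```

```bash
python3 -c "
from h import *
st()"
```

```text
t 2.3 phot xyz -0.1628 0.0014 0.0743 F phot -0.2 -0.55 0.62 w 0.0557 q [-0.02  0.29  1.97 -0.    0.88  1.74]
```

step_arm(
  moves=[0.005,-0.001,0,0,-0.3,0.006,-0.001,0,0,-0.3],
)

```text
clock: 2.5
position: [0.4728, 0.0594, 0.0732]
ee_rot: [-0.0, 0.995, -0.095, 0.001]
contact_force: [-0.2, 0.5, -0.3]
width: 0.0558
```

step_arm(
  moves=[0.004,0,0,0,-0.3,0.004,0,0,0,-0.3],
)

```text
clock: 2.7
position: [0.4741, 0.0591, 0.0725]
ee_rot: [0.0, 0.996, -0.095, 0.0]
contact_force: [-0.3, 0.4, 0.4]
width: 0.0556
```

```bash
python3 -c "
from h import *
st()"
```

```text
t 2.7 phot xyz -0.1595 0.0022 0.0725 F phot -0.34 0.32 0.44 w 0.0556 q [-0.02  0.3   1.96 -0.    0.88  1.74]
```

step_arm(
  moves=[0.004,0,0,0,-0.3,0.004,0,0,0,-0.3],
)

```text
clock: 2.9
position: [0.476, 0.0587, 0.0722]
ee_rot: [0.0, 0.995, -0.095, 0.0]
contact_force: [-0.6, -0.6, -0.4]
width: 0.0556
```

step_arm(
  moves=[0.0,0,0,0,1,0,0,0,0,1,0,0,0,0,1,0,0,0,0,1],
  force=40,
)

```text
clock: 3.3
position: [0.4758, 0.0593, 0.0725]
ee_rot: [-0.001, 0.995, -0.095, 0.0]
contact_force: [0.0, 3.4, 2.3]
width: 0.0219
```

```bash
python3 -c "
from h import *
st();snap('wrist','w2.png')"
```

```text
t 3.3 phot xyz -0.1579 0.0027 0.0725 F phot -0.61 3.3 2.26 w 0.0219 q [-0.02  0.3   1.96  0.    0.88  1.74]
```

View pics/w2.png

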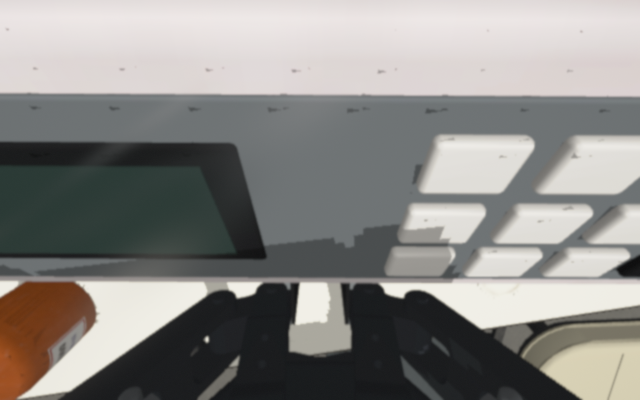

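The knob is gripped at 22 mm width. I'll pull it out and read the force as it moves.

step_arm(
  moves=[-0.004,0,0,0,1,-0.008,0,0,0,1,-0.01,0,0,0,1,-0.01,0,0,0,1],
)

```text
clock: 3.75
position: [0.4714, 0.0601, 0.0725]
ee_rot: [-0.0, 0.995, -0.095, 0.001]
contact_force: [1.2, 4.9, 1.2]
width: 0.0212
```

step_arm(
  moves=[-0.002,0,0,0,1,-0.002,0,0,0,1],
)

```text
clock: 3.95
position: [0.4702, 0.0604, 0.0725]
ee_rot: [-0.001, 0.995, -0.095, 0.0]
contact_force: [1.4, 4.4, 1.5]
width: 0.0217
```

step_arm(
  moves=[-0.002,0,0,0,1,-0.002,0,0,0,1],
)

```text
clock: 4.15
position: [0.4692, 0.0605, 0.0725]
ee_rot: [-0.001, 0.995, -0.095, 0.0]
contact_force: [2.1, 4.2, 1.6]
width: 0.0214
```

step_arm(
  moves=[-0.002,0,0,0,1,-0.002,0,0,0,1],
)

```text
clock: 4.35
position: [0.4682, 0.0607, 0.0725]
ee_rot: [-0.001, 0.995, -0.095, 0.0]
contact_force: [1.8, 4.5, 1.5]
width: 0.021
```

step_arm(
  moves=[-0.002,0,0,0,1,-0.002,0,0,0,1],
)

```text
clock: 4.55
position: [0.4672, 0.0609, 0.0725]
ee_rot: [-0.001, 0.995, -0.095, 0.0]
contact_force: [1.3, 5.6, 1.1]
width: 0.0213
```

```bash
python3 -c "
from h import *
st()"
```

```text
t 4.55 phot xyz -0.1666 0.0027 0.0725 F phot 0.19 5.71 1.08 w 0.0213 q [-0.02  0.29  1.98  0.    0.87  1.74]
```

step_arm(
  moves=[0,0,0,0,0.1,0,0,0,0,0.1,0,0,0,0,0.1],
)

```text
clock: 4.85
position: [0.4663, 0.0599, 0.0721]
ee_rot: [0.001, 0.996, -0.095, -0.001]
contact_force: [-0.3, 0.4, 0.5]
width: 0.0384
```

```bash
python3 -c "
from h import *
st();a=snap('side','s1.png')['frame'][150:270,245:365];b=snap('wrist','w3.png')['frame'][200:400,200:440]
cv2.imwrite('pics/c1.png',np.hstack([cv2.resize(a,(400,400),interpolation=2),cv2.resize(b,(400,400),interpolation=2)]))"
```

```text
t 4.85 phot xyz -0.1673 0.0015 0.0721 F phot -0.39 0.29 0.52 w 0.0384 q [-0.02  0.29  1.98 -0.    0.87  1.74]
```

View pics/c1.png

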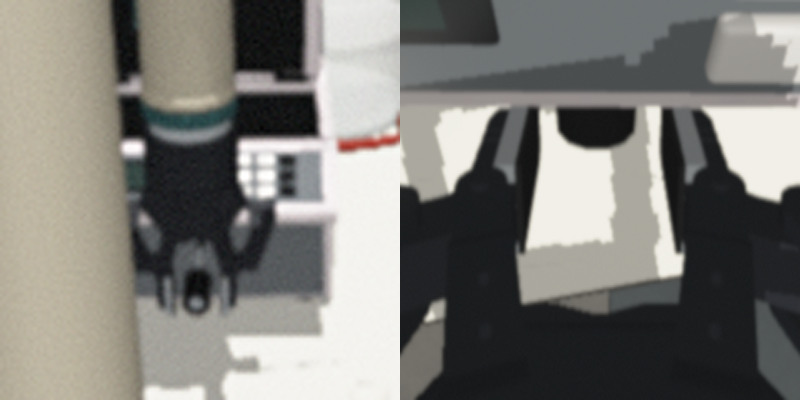

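The wrist crop shows the knob between the fingers, its front end at wrist pixel about (318,272).

```bash
python3 -c "
from h import *
s,rr=st();d=get_image('wrist');T=np.array(d['T_tool_cam']);r=rr.as_matrix()
def atz(u,v,z):
    c=T@[(u-d['cx'])/d['fx'],(v-d['cy'])/d['fy'],1,0];dr=r@c[:3];o=s['position']+r@T[:3,3];p=o+dr*(z-o[2])/dr[2];e=p-O;return np.round([e@X,e@Y,z],4)
print(atz(318,272,.065),atz(318,272,.07),atz(318,272,.055))
"
```

```text
t 4.95 phot xyz -0.1671 0.0017 0.0721 F phot 0.28 -0.18 -0.55 w 0.0383 q [-0.02  0.29  1.98 -0.    0.87  1.74]
[-0.1702  0.0029  0.065 ] [-0.1671  0.0029  0.07  ] [-0.1765  0.003   0.055 ]
```

step_arm(
  moves=[0.01,-0.003,0,0,0.1,0.016,-0.003,0,0,0.1,0.016,-0.003,0,0,1,0.016,-0.003,0,0,1,0.016,-0.003,0,0,1],
)

```text
clock: 5.5
position: [0.4755, 0.0595, 0.0726]
ee_rot: [0.001, 0.996, -0.094, 0.001]
contact_force: [-0.5, -4.4, 3.0]
width: 0.0216
```

step_arm(
  moves=[0,0,0,0,1,0,0,0,0,1],
)

```text
clock: 5.7
position: [0.4752, 0.0596, 0.0726]
ee_rot: [0.001, 0.996, -0.095, 0.0]
contact_force: [-0.3, -6.3, 4.6]
width: 0.0216
```

step_arm(
  moves=[-0.002,0,0,0,1,-0.002,0,0,0,1],
)

```text
clock: 5.9
position: [0.4741, 0.0598, 0.0726]
ee_rot: [0.001, 0.996, -0.095, 0.0]
contact_force: [-0.4, -4.5, 4.5]
width: 0.0216
```

step_arm(
  moves=[-0.002,0,0,0,1,-0.002,0,0,0,1],
)

```text
clock: 6.1
position: [0.4731, 0.06, 0.0726]
ee_rot: [0.001, 0.996, -0.095, 0.0]
contact_force: [-0.3, -5.9, 4.4]
width: 0.0216
```

step_arm(
  moves=[-0.002,0,0,0,1,-0.002,0,0,0,1],
)

```text
clock: 6.3
position: [0.4719, 0.0602, 0.0726]
ee_rot: [0.001, 0.996, -0.095, 0.0]
contact_force: [-0.9, -5.9, 6.0]
width: 0.022
```

step_arm(
  moves=[-0.002,0,0,0,1,-0.002,0,0,0,1],
)

```text
clock: 6.5
position: [0.4713, 0.0603, 0.0726]
ee_rot: [0.001, 0.996, -0.095, 0.0]
contact_force: [-0.6, -4.9, 3.9]
width: 0.0219
```

```bash
python3 -c "
from h import *
st()"
```

```text
t 6.5 phot xyz -0.1625 0.0029 0.0726 F phot 0.38 -4.88 3.86 w 0.0219 q [-0.02  0.3   1.97 -0.    0.88  1.74]
```

step_arm(
  moves=[-0.002,0,0,0,1,-0.002,0,0,0,1],
)

```text
clock: 6.7
position: [0.4678, 0.061, 0.0725]
ee_rot: [0.0, 0.995, -0.095, -0.002]
contact_force: [-7.9, -2.4, 12.8]
width: 0.0216
```

step_arm(
  moves=[-0.002,0,0,0,1,-0.002,0,0,0,1],
)

```text
clock: 6.9
position: [0.4675, 0.0611, 0.0725]
ee_rot: [0.001, 0.996, -0.095, -0.001]
contact_force: [-3.6, -4.2, 6.9]
width: 0.0221
```

step_arm(
  moves=[-0.002,0,0,0,1,-0.002,0,0,0,1],
)

```text
clock: 7.1
position: [0.4675, 0.0611, 0.0726]
ee_rot: [0.001, 0.996, -0.095, -0.0]
contact_force: [-1.1, -5.0, 6.2]
width: 0.0215
```

step_arm(
  moves=[-0.002,0,0,0,1,-0.002,0,0,0,1],
)

```text
clock: 7.3
position: [0.4674, 0.0611, 0.0726]
ee_rot: [0.001, 0.996, -0.095, 0.0]
contact_force: [0.5, -5.6, 3.8]
width: 0.0217
```

step_arm(
  moves=[-0.002,0,0,0,1,-0.002,0,0,0,1],
)

```text
clock: 7.5
position: [0.4673, 0.0611, 0.0726]
ee_rot: [0.001, 0.996, -0.095, 0.001]
contact_force: [1.8, -5.1, 2.0]
width: 0.0216
```

step_arm(
  moves=[-0.002,0,0,0,1,-0.002,0,0,0,1],
)

```text
clock: 7.7
position: [0.4672, 0.0612, 0.0726]
ee_rot: [0.001, 0.996, -0.094, 0.002]
contact_force: [2.5, -7.1, 0.1]
width: 0.0216
```

The click is felt: the rod was drawn in at about 8 N, then stood still while the pulling force rose. I'll ease back and release.

step_arm(
  moves=[0.003,0,0,0,1,0.005,0,0,0,1],
)

```text
clock: 7.9
position: [0.4674, 0.0611, 0.0725]
ee_rot: [0.001, 0.996, -0.095, -0.0]
contact_force: [-1.9, -4.1, 7.3]
width: 0.0218
```

step_arm(
  moves=[0,0,0,0,-0.3,0,0,0,0,-0.3,0,0,0,0,-0.3],
)

```text
clock: 8.2
position: [0.4673, 0.0623, 0.072]
ee_rot: [-0.0, 0.995, -0.095, -0.0]
contact_force: [-0.4, -0.8, -0.3]
width: 0.0554
```

```bash
python3 -c "
from h import *
st()"
```

```text
t 8.2 phot xyz -0.1667 0.004 0.072 F phot -0.2 -0.87 -0.34 w 0.0554 q [-0.02  0.29  1.97  0.    0.87  1.74]
```

step_arm(
  moves=[-0.05,0.001,0,0,-0.3,-0.1,0.001,0,0,-0.3,-0.12,0.001,-0.1,0,-0.3,-0.12,0.001,-0.2,0,0,-0.12,0.001,-0.3,0,1],
)

```text
clock: 8.7
position: [0.4074, 0.0732, 0.2227]
ee_rot: [-0.0, 0.996, -0.095, -0.001]
contact_force: [2.0, -0.4, -0.3]
width: 0.0294
```

```bash
python3 -c "
from h import *
plan(w(-.15,0,.37));plan(w(.12,0,.37));snap('side','s2.png')
a=cv2.imread('pics/s2.png')[125:265,235:375];cv2.imwrite('pics/c2.png',cv2.resize(a,(500,500),interpolation=2))"
```

```text
t 8.7 phot xyz -0.2276 0.0034 0.2227 F phot 2.01 -0.05 -0.35 w 0.0294 q [0.01 0.05 1.85 0.   1.24 1.77]
shift/0.5 [ 0.1549  0.0068 -0.2948] twist 0.0001
t 8.7 phot xyz -0.2276 0.0034 0.2227 F phot 2.01 -0.05 -0.35 w 0.0294 q [0.01 0.05 1.85 0.   1.24 1.77]
shift/0.5 [ 0.6949  0.007  -0.2955] twist 0.0001
```

View pics/c2.png

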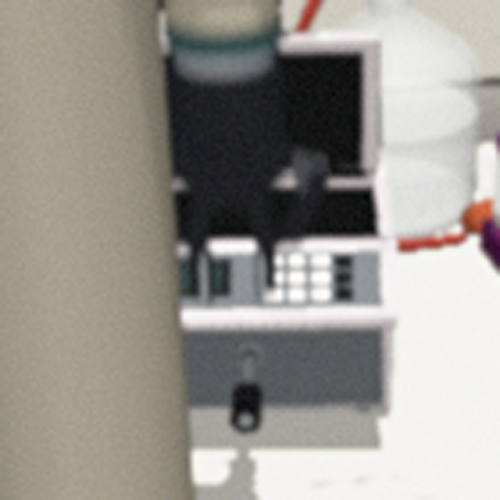

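The knob stands out with the rod showing behind it. Next I go up and over to behind the lid.

step_arm(
  moves=[0,0.007,-0.2,0,1,0.1,0.007,-0.3,0,1,0.2,0.007,-0.32,0,1,0.3,0.007,-0.32,0,1,0.4,0.007,-0.32,0,1],
)

```text
clock: 9.25
position: [0.5637, 0.04, 0.3768]
ee_rot: [-0.001, 0.996, -0.094, 0.002]
contact_force: [-0.8, -0.3, 0.3]
width: -0.0005
```

```bash
python3 -c "
from h import *
plan(w(.13,0,.38))"
```

```text
t 9.25 phot xyz -0.0679 0.0003 0.3768 F phot -0.77 -0.42 0.3 w -0.0005 q [-0.05  0.22  1.27  0.    1.65  1.71]
shift/0.5 [ 0.3958  0.001  -0.0045] twist 0.0003
```

step_arm(
  moves=[0.395,0,-0.005,0,1,0.395,0,-0.005,0,1,0.395,0,-0.005,0,1,0.395,0,-0.005,0,1,0.395,0,-0.005,0,1],
)

```text
clock: 9.75
position: [0.7621, 0.0009, 0.3683]
ee_rot: [-0.0, 0.995, -0.095, -0.002]
contact_force: [-0.0, -0.5, -1.3]
width: -0.0
```

```bash
python3 -c "
from h import *
plan(w(.13,0,.275));snap('wrist','w4.png')"
```

```text
t 9.75 phot xyz 0.1343 -0.0006 0.3683 F phot 0.08 -0.54 -1.31 w -0.0 q [-0.09  0.57  0.74  0.    1.84  1.67]
shift/0.5 [-0.0078 -0.0012  0.1867] twist -0.0004
```

View pics/w4.png

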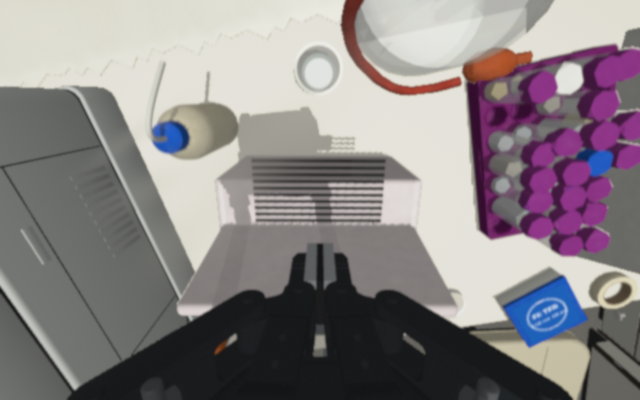

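The wrist view shows the lid's rear face at rows 225-310 and the fingertips behind it at (320,245), with nothing in the way. I'll go down and sweep towards the front.

step_arm(
  moves=[0,0,0.1,0,1,0,0,0.18,0,1,0,0,0.18,0,1,-0.04,0,0.18,0,1,-0.08,0,0.18,0,1],
)

```text
clock: 10.3
position: [0.7164, 0.0104, 0.2892]
ee_rot: [-0.0, 0.996, -0.095, 0.002]
contact_force: [-0.6, -0.6, 1.0]
width: 0.0001
```

step_arm(
  moves=[-0.03,0,0,0,1,-0.06,0,0,0,1,-0.08,0,0,0,1],
)

```text
clock: 10.6
position: [0.6773, 0.018, 0.2905]
ee_rot: [-0.0, 0.996, -0.095, 0.003]
contact_force: [1.0, -0.0, 0.2]
width: 0.0001
```

```bash
python3 -c "
from h import *
st()"
```

```text
t 10.6 phot xyz 0.0478 0.0002 0.2905 F phot 0.96 0.18 0.18 w 0.0001 q [-0.08  0.41  1.19  0.    1.54  1.68]
```

step_arm(
  moves=[-0.04,0,0.02,0,1,-0.08,0,0.04,0,1,-0.12,0,0.07,0,1,-0.15,0,0.1,0,1,-0.15,0,0.1,0,1],
)

```text
clock: 11.1
position: [0.601, 0.0324, 0.237]
ee_rot: [-0.0, 0.996, -0.095, -0.001]
contact_force: [0.1, -0.1, -0.0]
width: -0.0001
```

```bash
python3 -c "
from h import *
st()"
```

```text
t 11.1 phot xyz -0.0298 -0.0 0.237 F phot 0.08 -0.05 -0.01 w -0.0001 q [-0.06  0.32  1.46  0.    1.36  1.7 ]
```

step_arm(
  moves=[-0.02,0,0.03,0,1,-0.02,0,0.05,0,1,-0.02,0,0.07,0,1,-0.02,0,0.08,0,1,-0.02,0,0.08,0,1],
)

```text
clock: 11.6
position: [0.5941, 0.0334, 0.1956]
ee_rot: [0.0, 0.995, -0.095, -0.001]
contact_force: [-0.4, 0.1, -0.5]
width: 0.0001
```

step_arm(
  moves=[0,0,0.004,0,1,0,0,0.006,0,1,0,0,0.006,0,1],
)

```text
clock: 11.9
position: [0.5945, 0.0334, 0.1941]
ee_rot: [0.0, 0.995, -0.095, 0.001]
contact_force: [-0.1, -0.2, 2.5]
width: -0.0002
```

```bash
python3 -c "
from h import *
st()"
```

```text
t 11.9 phot xyz -0.0364 -0.0003 0.1941 F phot -0.07 -0.19 2.52 w -0.0002 q [-0.06  0.34  1.54 -0.    1.26  1.7 ]
```

The fingertip meets the lid at z = 0.180, which is the shut height. I'll press a little, then withdraw up and sideways to look.

step_arm(
  moves=[0,0,0.004,0,1,0,0,0.006,0,1,0,0,0.006,0,1],
)

```text
clock: 12.2
position: [0.5945, 0.0334, 0.194]
ee_rot: [0.0, 0.995, -0.095, 0.002]
contact_force: [-4.6, -0.1, 14.3]
width: -0.0002
```

step_arm(
  moves=[0,0,-0.1,0,1,0,0,-0.2,0,1,-0.1,0.1,-0.25,0,1,-0.2,0.2,-0.25,0,1,-0.25,0.3,-0.25,0,1],
)

```text
clock: 12.7
position: [0.4766, -0.0559, 0.3147]
ee_rot: [0.0, 0.996, -0.094, 0.001]
contact_force: [-0.5, -0.4, 1.0]
width: -0.0003
```

step_arm(
  moves=[-0.05,0.1,0,0,1,-0.1,0.2,0,0,1,-0.1,0.3,0,0,1,-0.1,0.4,0,0,1,-0.1,0.4,0,0,1],
)

```text
clock: 13.2
position: [0.3898, -0.2473, 0.3136]
ee_rot: [0.002, 0.995, -0.098, 0.0]
contact_force: [0.5, 1.4, -0.1]
width: 0.0
```

```bash
python3 -c "
from h import *
st()
a=snap('side','s3.png')['frame'][125:265,235:375];b=snap('top','t3.png')['frame'][110:270,190:430]
cv2.imwrite('pics/c3.png',np.hstack([cv2.resize(a,(300,300),interpolation=2),cv2.resize(b,(450,300),interpolation=2)]))"
```

```text
t 13.2 phot xyz -0.1844 -0.3146 0.3136 F phot 0.2 1.48 -0.13 w 0.0 q [-0.71  0.07  1.6  -0.    1.47  1.05]
```

View pics/c3.png

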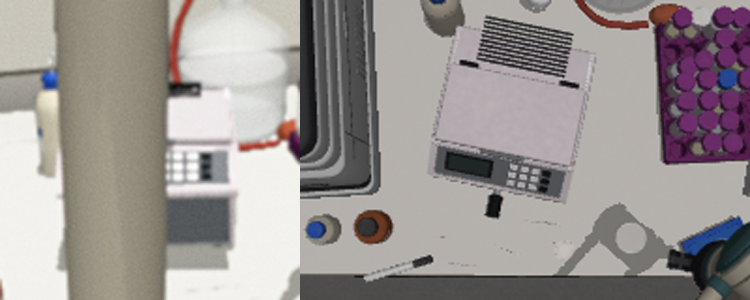

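```bash
python3 -c "
from h import *
job.sign_off();st()"
```

```text
the job is handed in; nothing more can be done
the job is handed in; nothing more can be done
```

The photometer is set up for its middle cell, the lid is shut, and the job was handed in at about 13 s of the 67 s allowed.

- **Rod:** I gripped the knob by its front end with the hand vertical, because the moves allow no tilt, and kept in front of the console. I pulled it a short way, regripped deeper and pulled on in 1 mm steps. The click was clear: the rod was drawn in with about 8 N, then stood still to within about 0.2 mm as the force went from pulling in to holding back. I then eased the pull and let go.
- **Lid:** I pushed it over from behind with the closed fingers, then pressed it down with about 14 N. The fingertip stopped at 180 mm above the worktop, which is the shut height.
- **Last checks:** The final top view shows the lid shut and the knob about 16 mm further out than at the start, against about 17 mm of hand travel. The two bottles and the marker look unmoved and the arm is clear. The dish and filter box were shadowed or hidden by the arm in that view, but the hand never went near them.
- **Not confirmed:** I could not read the click plunger directly, so its seating rests on the force felt and the matching knob travel. One wrist-camera estimate of the knob during the pull was 2 to 5 mm further out than the hand travel said. I put that down to not knowing the height of the point I picked.

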